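# Zero the scale and count three discs into its pan

### The job

Zero the empty scale first: turn its dial bezel until the zero mark sits under the pointer, and let go. Then slide exactly three round blanks out of the open end of their rack so that they lie loose in the weighing pan, without slamming down on them. Leave the other discs, all the square blanks and the things standing around where they are, and the bezel at zero.

Things in the scene. Friction and masses are not known exactly. Their poses are not given: they have to be found in the camera images.
- scale: Shop scale, fixed to the table: white housing 180 (x) x 225 (y) x 45 mm high. Origin on the table, under the point 30 mm (toward -y) from the pan's centre and 95 mm (toward +y) from the dial's axis. Its +y axis points from the dial to the pan and on to the two racks.
- pan_home (a point): Centre of the inner floor of the aluminium weighing pan, unloaded, 57 mm above the table. The open-topped pan is 184 (x) x 124 (y) mm inside, axes as the scale's, wall 3 mm, rim 27 mm above its floor, 13 mm on the racks' side. It sits on a soft spring: it sinks about 1 mm per disc, at most 6 mm.
- bezel (a joint): Turn of the dial's bezel in rad, positive anticlockwise seen from above, range -3.1 to 3.1; 0 = its thick zero mark lies under the resting pointer's tip. Stays where it is left. Starts between 1.65 and 2.8.
- bezel_grip (a point): On the bezel's vertical axis at mid height, 56 mm above the table. The bezel is a ribbed steel drum, 60 mm diameter, 20 mm high (46 to 66 mm above the table), white face on top, thin pointer just above the face. The pan's wall begins 35 mm from its edge.
- bezel_zero (a point): The zero mark: a thick black bar at the bezel's rim (25 mm off the axis), the other marks are thin.
- pointer_tip (a point): Tip of the thin black pointer over the bezel's face, 20 mm off the axis; with the pan empty it points along the scale's +x. It swings as the pan is loaded.
- rack_round: Fixed plywood rack of the discs, 60 (x) x 256 (y) mm, origin centred 86 mm below the lane floor, at table height or up to 6 mm above (adjustable feet). Lane along y, 48 mm wide, walls 7 mm high, closed at +y; at -y, 128 mm from the origin, the floor ends, some 18 mm over the pan and 29 to 35 mm above its floor. The racks stand side by side, about 16 mm apart, in either order.
- rack_square: The same rack holding the four squares; lane, axes and feet as for rack_round (its height differs).
- round1: Plain fibreboard disc, 46 mm diameter, 8 mm thick, about 12 g; origin at the centre of its underside. Lies flat in its rack's lane, its top 1 mm above the lane walls, edge almost touching its neighbours. Number 1 of 5 from the open end.
- round2: Plain fibreboard disc, 46 mm diameter, 8 mm thick, about 12 g; origin at the centre of its underside. Lies flat in its rack's lane, its top 1 mm above the lane walls, edge almost touching its neighbours. Number 2 of 5 from the open end.
- round3: Plain fibreboard disc, 46 mm diameter, 8 mm thick, about 12 g; origin at the centre of its underside. Lies flat in its rack's lane, its top 1 mm above the lane walls, edge almost touching its neighbours. Number 3 of 5 from the open end.
- round4: Plain fibreboard disc, 46 mm diameter, 8 mm thick, about 12 g; origin at the centre of its underside. Lies flat in its rack's lane, its top 1 mm above the lane walls, edge almost touching its neighbours. Number 4 of 5 from the open end.
- round5: Plain fibreboard disc, 46 mm diameter, 8 mm thick, about 12 g; origin at the centre of its underside. Lies flat in its rack's lane, its top 1 mm above the lane walls, edge almost touching its neighbours. Number 5 of 5 from the open end.
- square1: Plain fibreboard square, 45 x 45 x 8 mm; origin at the centre of its underside. To be left in its rack. Number 1 of 4 from the open end.
- square2: Plain fibreboard square, 45 x 45 x 8 mm; origin at the centre of its underside. To be left in its rack. Number 2 of 4 from the open end.
- square3: Plain fibreboard square, 45 x 45 x 8 mm; origin at the centre of its underside. To be left in its rack. Number 3 of 4 from the open end.
- square4: Plain fibreboard square, 45 x 45 x 8 mm; origin at the centre of its underside. To be left in its rack. Number 4 of 4 from the open end.
- jar: Bystander: jar, 72 mm diameter, 90 mm tall, origin under its centre.
- spray_can: Bystander: spray can, 52 mm diameter, 160 mm tall, origin under its centre.
- brush: Bystander: paint brush 180 mm long lying along its x axis.
Things that resemble listed ones, but are neither listed nor needed, are in the scene too. Leave any blue look-alike of the round1 alone.

How it is judged (in metres and radians):
On the way:
1. the bezel is turned to zero and let go while all discs are still in the rack (value of joint bezel between -0.12 and 0.12 rad and contact force between the fingers and scale below 0.1 N and distance of each of round1, round2, round3, round4, round5 from where it was at the start of the episode below 0.025 m), for 0.3 s.
At the end, for the whole second after the job is handed in: The bezel reads within 0.12 rad of zero; the three discs nearest the open end lie at rest in the pan, not touching the rack; the other two discs and all squares are within 25 mm of where they started, in their racks (value of joint bezel between -0.12 and 0.12 rad and x of round1 in the frame of pan_home between -0.09 and 0.09 m and y of round1 in the frame of pan_home between -0.062 and 0.062 m and z of round1 in the frame of pan_home between -0.012 and 0.03 m and contact force between each of round1, round2, round3 and rack_round below 0.03 N and linear speed of each of round1, round2, round3 below 0.03 m/s and x of round2 in the frame of pan_home between -0.09 and 0.09 m and y of round2 in the frame of pan_home between -0.062 and 0.062 m and z of round2 in the frame of pan_home between -0.012 and 0.03 m and x of round3 in the frame of pan_home between -0.09 and 0.09 m and y of round3 in the frame of pan_home between -0.062 and 0.062 m and z of round3 in the frame of pan_home between -0.012 and 0.03 m and distance of each of round4, round5, square1, square2, square3, square4 from where it was at the start of the episode below 0.025 m).
It fails at once if a disc or square is hit or pressed by the fingers with more than 90 N (contact force between the fingers and round1 above 90 N or contact force between the fingers and round2 above 90 N or contact force between the fingers and round3 above 90 N or contact force between the fingers and round4 above 90 N or contact force between the fingers and round5 above 90 N or contact force between the fingers and square1 above 90 N or contact force between the fingers and square2 above 90 N or contact force between the fingers and square3 above 90 N or contact force between the fingers and square4 above 90 N).
It fails at once if the jar, spray can or brush is moved more than 30 mm (distance of any of jar, spray_can, brush from where it was at the start of the episode above 0.03 m).
It also fails if it takes over 54 s, if anything falls off the work surface, if the arm or the gripper's body presses on something with over 40 N, if the wrist force passes 120 N, or if a joint passes its speed limit or range.

### The arm

A 6-joint arm with a two-finger parallel gripper is mounted at the origin on the work surface. World frame = base frame: x ahead of the robot, y to its left, z up, the work surface at z = 0. Lengths are in mm, angles in rad, forces in N, time in s.
With the tool pointing down it reaches from about 275 to 750 mm from the base axis. Payload 10.2 kg.
Tool frame: the origin (TCP) lies midway between the tips of the shut fingers; the grasp point (between the pads) lies 19 mm behind it; z points along the fingers, y is the line along which they close (so a half turn about z gives the same grasp; the last joint's range is limited). The gripper opens to 85 mm and grips with 20 to 120 N. Pads are 22 mm wide; open, the fingers measure 114 mm over their backs; the gripper's body (76 mm by 85 mm) begins 54 mm behind the grasp point. The pads swing forward as they close: fully open they stand 13 mm farther back than shut.
Start: joints at [0.9, 0.313, 1.498, -0, 1.331, -0.223], TCP at [227.329, 473.236, 231.294] pointing down, gripper open.
Joint ranges: [-2.94, 2.94], [-0.97, 2.17], [0.19, 2.56], [-1.23, 4.37], [0.02, 3.11], [-2.88, 2.88]. Speed limits (rad/s): [2.39, 2.39, 3.01, 3.14, 3.14, 3.14].

### API

Orientations are given as a unit quaternion [w, x, y, z].
In Python, from rig import ctrl gives the robot as it stands.
- The arm moves only by the tool send_rows, never from a script. Its argument "targets" is a list of rows, each a list of 7 numbers: the closure, from -1 (fully open) to 1 (shut), so that 0 is half open, then the shift along the tool's x, y, z in m, then the turn, a rotation vector about the tool's x, y, z in rad. In form: [[claw, dx, dy, dz, ax, ay, az], ...]. A call has exactly 10 rows; each row shifts and turns the commanded pose from where the row before left it, along the tool's axes as they then stand; what a row does not reach is not made up. A row lasts 1/8 s, in which the tool goes at most 62.5 mm and 10.7 degrees, less where a joint would pass 70% of its speed; a pose out of reach is approached as far as the arm can. A call with a gripper value outside its range is refused whole. The fingers move at their own pace and stop on an object; "squeeze" is the grip in N (left out, the last holds). Time passes only in rows, so rows that do not move let the fingers close, or fill a call up. It gives the time, the measured TCP pose, the force, the opening and the grip force at its end, in the units of the state.
- ctrl.sense(): the state, without advancing time (a new reading comes with each control period).
- ctrl.capture(name): name is "scene" or "top"; returns a dict with "img" (384x512x3 uint8, red, green, blue), "camera_matrix" (3x3 intrinsics, pixels), "k1" (the pictures are not rectified: a ray, as slopes to the right and down, at radius r is drawn at 1 + k1 r^2 times it, then the intrinsics apply), "R" (3x3) and "t" (3): a world point X has camera coordinates R X + t. Camera axes: x right, y down, z forward; pixel columns grow to the right and rows downward; lengths in mm; the calibration is good to about 2 mm. A picture is of the moment at which its call begins. There is no depth.
- ctrl.finish_job(): hands the job in; it is judged then, once.
Trained networks look in a picture, given as the dict that the camera call returned (one of the last four; its "shot" number tells which), for a name from the list of things; names that differ only in an ending like _2 or _b are one class to them, and where a whole thing is asked for, a point or a joint stands for the part that bears it (a point fixed in the world has none). Each returns a list of dicts, best first, with "score" (0 to 1); they miss things now and then, are a little off and sometimes report something else, mostly with a low value. They report only what shows in the picture. A call takes as long as a camera call. They do not tell look-alikes from the thing itself.
- ctrl.boxes_of(query, picture): "extent" ([left, top, width, height] in pixels, round what is visible of it).
- ctrl.landmark_of(query, picture): "point" ([column, row] in pixels: a listed point, or the origin of a listed thing).
The state is a dict: "time_s": time; "joints": joint angles; "dq": joint speeds; "tau": joint torques, N m; "eef_pos": TCP position; "ee_rot": TCP orientation; "force": force on the tool from outside, world axes, zero at the start; "wrist_torque": the same for the moment, N m; "grip_width": opening from 0.0 (shut) to 1.0 (fully open); "grip_force": force on a finger pad.
Only numpy, scipy, OpenCV 4.12 (cv2) and the standard library are available. Lean on these libraries where they do the work, as an engineer would, in place of code of your own. Each camera call takes 0.05 s, during which the arm holds its last target. There are 200 camera calls.

## Working session

There is one attempt and no reset: what is moved stays moved. The work goes in short steps, Python scripts to look and compute and a tool call to move; the robot and the scene stay as the last step left them, time stands still between calls to the robot, and variables do not carry over. Pictures are saved under pics/ and viewed, at most 10 in all, crops included, and the job is handed in when it is done.

Besides the shell and the picture viewer there is one more tool, called after "Request:" as a command line: name --pt "numbers of a row" for each row, then --argument value for the rest. send_rows: Moves the arm, as the interface text tells. Its arguments: {"type":"object","properties":{"targets":{"type":"array"},"squeeze":{"type":"number"}},"required":["targets"]}

```bash
mkdir -p pics; cat > h.py <<'E'
import numpy as np, cv2
from rig import ctrl
def ray(c,p):
    K=np.array(c["camera_matrix"]);k=float(c["k1"])
    d=np.array([(p[0]-K[0,2])/K[0,0],(p[1]-K[1,2])/K[1,1]]);u=d.copy()
    for _ in range(30): u=d/(1+k*(u@u))
    R=np.array(c["R"]);t=np.array(c["t"]).ravel()
    return -R.T@t, R.T@np.array([u[0],u[1],1])
def onz(c,p,z):
    o,d=ray(c,p); return o+d*(z-o[2])/d[2]
def proj(c,X):
    X=np.array(c["R"])@np.array(X)+np.array(c["t"]).ravel();u=X[:2]/X[2];u=u*(1+c["k1"]*(u@u))
    K=np.array(c["camera_matrix"]);return np.array([K[0,0]*u[0]+K[0,2],K[1,1]*u[1]+K[1,2]])
E
python3 - <<'E'
from h import *
np.set_printoptions(precision=1,suppress=True)
hs=dict(scale=0,pan_home=57,bezel_grip=56,bezel_zero=66,pointer_tip=68,rack_round=0,rack_square=0,round1=89,square1=89,jar=0,spray_can=0,brush=0)
for n in("top","scene"):
    c=ctrl.capture(n);cv2.imwrite(f"pics/{n}0.png",c["img"][:,:,::-1])
    print(n,c["k1"],-np.array(c["R"]).T@np.array(c["t"]).ravel())
    for q,z in hs.items():
        for r in ctrl.landmark_of(q,c)[:6]: print(q,round(r["score"],2),np.array(r["point"]),onz(c,r["point"],z))
print(ctrl.sense())
E
```

```text
top 0.033201778007113346 [ 515.6  -98.6 1096.9]
scale 0.83 [275.  208.3] [ 569.2 -150.3    0. ]
pan_home 0.57 [261.5 206.7] [ 571.2 -107.9   57. ]
bezel_grip 0.8 [304.3 211.5] [ 556.9 -233.9   56. ]
bezel_zero 0.67 [299.3 217.8] [ 538.2 -217.8   66. ]
bezel_zero 0.57 [220.2 213.2] [551.9  12.7  66. ]
bezel_zero 0.34 [205.8 208.6] [565.4  54.9  66. ]
rack_round 0.95 [211.6 190.1] [626.3  47.4   0. ]
rack_square 0.74 [207.2 213. ] [554.9  60.1   0. ]
rack_square 0.57 [260.6 207.5] [ 571.7 -105.6    0. ]
rack_square 0.3 [237.3 213.8] [552.3 -33.2   0. ]
round1 0.78 [243.4 189.2] [619.8 -55.7  89. ]
round1 0.78 [225.3 188.6] [621.6  -3.7  89. ]
round1 0.76 [211.8 182. ] [640.8  35.3  89. ]
round1 0.63 [219.4 149.5] [735.9  14.4  89. ]
round1 0.58 [194.2 181.7] [641.7  85.9  89. ]
round1 0.58 [179.2 177.9] [652.8 129.2  89. ]
square1 0.85 [222.  212.2] [553.9   5.1  89. ]
square1 0.8 [235.9 212.8] [552.2 -34.5  89. ]
square1 0.73 [189.8 208.6] [564.4  97.   89. ]
jar 0.69 [371.2 186.4] [ 637.2 -450.6    0. ]
jar 0.61 [239.3 215.7] [546.4 -39.5   0. ]
spray_can 0.63 [293.1 141.6] [ 780.5 -
[... 1057 characters left out ...]
173.3] [575.2  93.4  89. ]
jar 0.61 [115.9 224.8] [ 647.3 -446.8    0. ]
spray_can 0.6 [202.4 261.7] [ 775.9 -209.6    0. ]
brush 0.63 [186.4 180.2] [ 497.8 -256.3    0. ]
brush 0.6 [125.6 170.4] [ 443.9 -446.3   -0. ]
brush 0.5 [231.3 184.1] [ 522.6 -122.7    0. ]
brush 0.49 [196.8 173.8] [ 474.  -225.3    0. ]
{'time_s': 1.3, 'joints': array([ 0.9,  0.3,  1.5,  0. ,  1.3, -0.2]), 'dq': array([ 0.,  0., -0.,  0., -0., -0.]), 'tau': array([  0. , -41.2, -26. ,  -0. ,   0. ,  -0. ]), 'eef_pos': array([227.3, 473.2, 231.3]), 'ee_rot': array([-0. ,  0.2,  1. , -0. ]), 'force': array([-0.3,  0.3,  0.1]), 'wrist_torque': array([ 0., -0.,  0.]), 'grip_force': 0.0, 'grip_width': 0.9971371053901712}
```

```bash
python3 -c "
import cv2
for n in('top','scene'):
    cv2.imwrite(f'pics/{n}0b.png',cv2.resize(cv2.imread(f'pics/{n}0.png'),(800,600),interpolation=cv2.INTER_CUBIC))"
```

```text
(no output)
```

View pics/top0b.png

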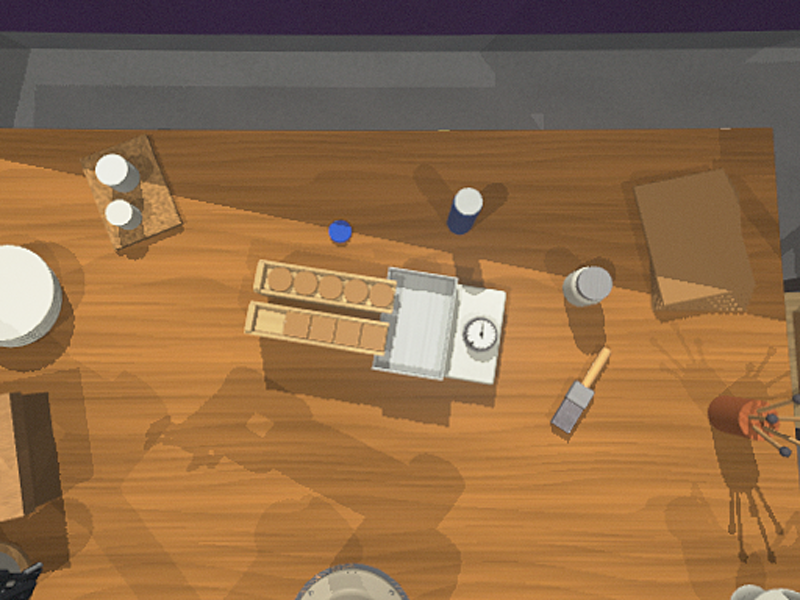

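View pics/scene0b.png

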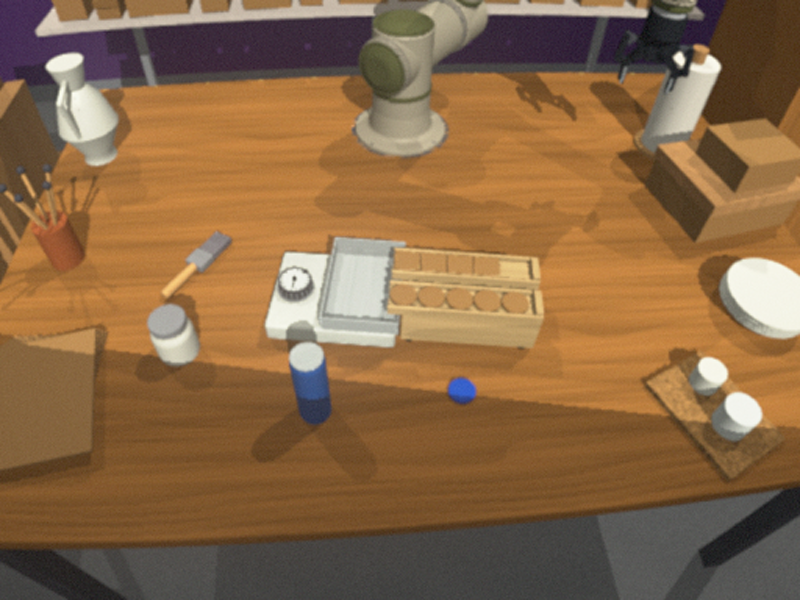

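The scene shows the round rack farther from the robot (discs at rows ~285) with the square rack nearer, pan and dial to the right, and the blue decoy at (340,231). Next I zoom in on the dial and racks.

```bash
python3 - <<'E'
import cv2,numpy as np
a=cv2.imread('pics/top0.png');b=cv2.imread('pics/scene0.png')
A=cv2.resize(a[192:232,288:328],(400,400),interpolation=cv2.INTER_CUBIC)
B=cv2.resize(b[160:200,170:210],(400,400),interpolation=cv2.INTER_CUBIC)
cv2.imwrite('pics/dial0.png',np.hstack([A,B]))
E
```

```text
(no output)
```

View pics/dial0.png

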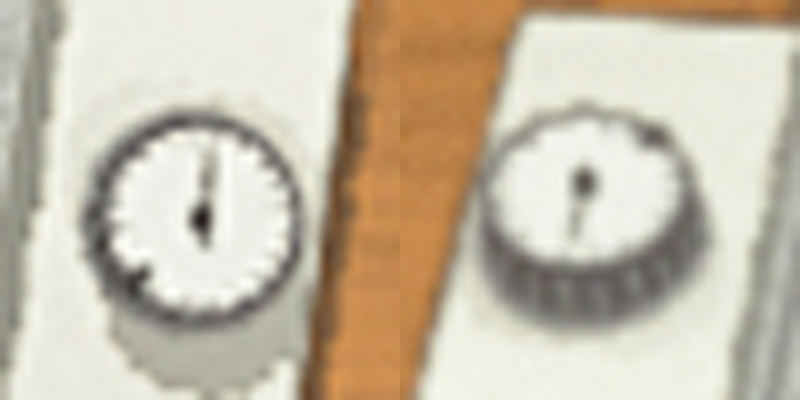

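```bash
cat >> h.py <<'E'
def tri(cs,ps):
    A=np.zeros((3,3));b=np.zeros(3)
    for c,p in zip(cs,ps):
        o,d=ray(c,p);d=d/np.linalg.norm(d);M=np.eye(3)-np.outer(d,d);A+=M;b+=M@o
    X=np.linalg.solve(A,b);return X,max(np.linalg.norm(proj(c,X)-p) for c,p in zip(cs,ps))
E
python3 - <<'E'
from h import *
np.set_printoptions(precision=1,suppress=True)
T=ctrl.capture("top");S=ctrl.capture("scene")
f=lambda x,y,ox,oy:np.array([(x+.5)/10-.5+ox,(y+.5)/10-.5+oy])
hub=[f(201,218,288,192),f(584-400,184,170,160)]
zr=[f(138,276,288,192),f(655-400,135,170,160)]
tip=[f(210,155,288,192),f(574-400,238,170,160)]
for n,p,z in(("hub",hub,67),("zero",zr,66),("tip",tip,68)):
    print(n,onz(T,p[0],z),onz(S,p[1],z),*tri([T,S],p))
for q,box in(("round1",0),("square1",0)):
    L={}
    for n,c in(("top",T),("scene",S)):
        L[n]=[np.array(r["point"]) for r in ctrl.landmark_of(q,c)]
    P=[]
    for p in L["top"]:
        best=min(((tri([T,S],[p,s]),s) for s in L["scene"]),key=lambda e:e[0][1]+abs(e[0][0][2]-89)/5)
        print(q,p,best)
E
```

```text
hub [ 551.1 -242.1   67. ] [ 549.3 -243.2   67. ] [ 551.  -242.4   68.9] 0.19832342080067167
zero [ 534.3 -223.7   66. ] [ 531.3 -223.8   66. ] [ 534.2 -223.4   69.2] 0.0360408471840724
tip [ 569.4 -244.9   68. ] [ 569.8 -245.4   68. ] [ 569.4 -245.2   67.5] 0.07956951124412012
round1 [179.2 179.5] ((array([649.2, 130.7,  80.5]), np.float64(0.09736970177237729)), array([329.1, 195.5]))
round1 [209.  181.7] ((array([640. ,  37.2,  97.7]), np.float64(1.9141510668243447)), array([292.6, 190.7]))
round1 [223.8 184.8] ((array([632.8,  -1.9,  84.6]), np.float64(1.156107951046414)), array([277.7, 192.5]))
round1 [244.9 188.6] ((array([622.4, -59.4,  80.9]), np.float64(0.13560058652490195)), array([256.8, 191.5]))
round1 [192.2 178.2] ((array([649.8,  83.7,  97.4]), np.float64(2.503417119476726)), array([310.3, 192.8]))
round1 [217.  148.9] ((array([758.2,  30.6,  -5.4]), np.float64(0.7721220664874782)), array([294.1, 250.7]))
square1 [238.5 214.1] ((array([548.3, -42.3,  93.8]), np.float64(0.0428270065926242)), array([260.3, 167.4]))
square1 [223. 215.] ((array([546.4,   4.5,  79.7]), np.float64(0.5151167740265431)), array([277.3, 169.5]))
square1 [208.4 209.4] ((array([561.8,  41.8,  88.2]), np.float64(0.8416228616195525)), array([290.3, 170.9]))
square1 [190.  211.6] ((array([556.7,  99.2,  59. ]), np.float64(1.026261024597823)), array([308.7, 175.6]))
```

Dial hub is at ≈(201,218) and the zero mark at (138,276) in the left crop, putting the bezel near 2.47 rad. Next, the racks at larger scale.

```bash
python3 - <<'E'
import cv2,numpy as np
a=cv2.imread('pics/top0.png');b=cv2.imread('pics/scene0.png')
r=lambda i:cv2.resize(i,None,fx=5,fy=5,interpolation=cv2.INTER_CUBIC)
A=r(a[162:222,152:312]);B=r(b[155:215,190:350])
cv2.imwrite('pics/racks0.png',np.vstack([A,B]))
E
```

```text
(no output)
```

View pics/racks0.png

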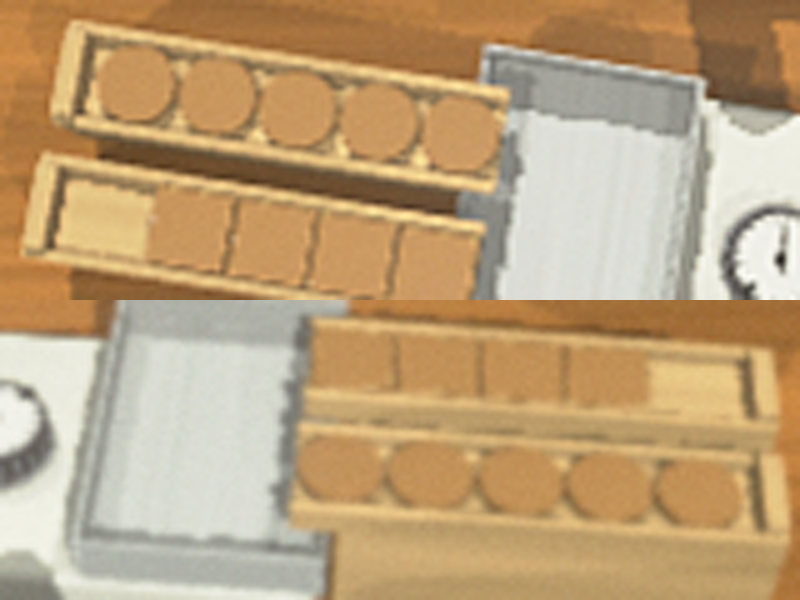

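```bash
python3 - <<'E'
from h import *
np.set_printoptions(precision=1,suppress=True)
T=ctrl.capture("top");S=ctrl.capture("scene")
f=lambda x,y,ox,oy:np.array([(x+.5)/5-.5+ox,(y+.5)/5-.5+oy])
t=[f(x,y,152,162) for x,y in((461,133),(378,120),(297,108),(217,95),(136,83))]
s=[f(x,y-300,190,155) for x,y in((341,468),(430,475),(519,481),(609,486),(699,491))]
P=[]
for a,b in zip(t,s):
    X,e=tri([T,S],[a,b]);P.append(X);print(X,e,onz(T,a,97),onz(S,b,97))
P=np.array(P);d=np.polyfit(np.arange(5),P,1);print(d,-np.arctan2(d[0][0],d[0][1]),np.linalg.norm(d[0]),P.mean(0))
for n,a,b in(("rack_r open corner far",(508,90),(296,522-300)),("rack r near",(492,190),(300,424-300)),("closed far",(74,22),(790,540-300))):
    print(n,*tri([T,S],[f(*a,152,162),f(*b,190,155)]))
for n,a,b in(("pan far+y",(487,47),(322,587-300)),("pan far -y",(704,80),(72,553-300))):
    print(n,*tri([T,S],[f(*a,152,162),f(*b,190,155)]),onz(T,f(*a,152,162),84))
E
```

```text
[622.2 -56.9  93.9] 0.054528394589206886 [621.8 -57.2  97. ] [624.7 -57.1  97. ]
[629.7 -10.1  93.4] 0.2442988679730298 [629.4  -9.8  97. ] [632.7 -11.4  97. ]
[636.7  36.2  93. ] 0.3281983013759778 [636.3  36.5  97. ] [640.   34.3  97. ]
[644.2  82.2  93.9] 0.209989641920963 [643.9  82.2  97. ] [646.7  80.7  97. ]
[651.2 128.7  94.3] 0.15991083466546208 [650.9 128.5  97. ] [653.4 127.2  97. ]
[[  7.2  46.4   0.1]
 [622.3 -56.7  93.5]] -0.15498073698348394 46.91521168673115 [636.8  36.   93.7]
rack_r open corner far [648.3 -83.1  83.8] 0.26663603284690246
rack r near [589.5 -75.1  93.2] 0.12694282003877036
closed far [686.9 166.7  94.6] 0.5380081541590781
pan far+y [676.5 -71.   64.2] 0.015395367235062088 [673.4 -71.6  84. ]
pan far -y [ 654.9 -198.3   76.6] 0.09477088676993438 [ 653.9 -197.4   84. ]
```

```bash
cat >> h.py <<'E'
from scipy.spatial.transform import Rotation as Ro
def st():
    s=ctrl.sense();q=s["ee_rot"];return s,np.array(s["eef_pos"]),Ro.from_quat([q[1],q[2],q[3],q[0]])
def go(X):
    s,p,R=st();d=R.inv().apply(np.array(X)-p)
    M=R.as_matrix();print("t",s["time_s"],"pos",p,"tool shift to go",np.round(d/1000,4),"yawx",np.arctan2(M[1,0],M[0,0]),"z",M[:,2],"j6",s["joints"][5],"F",s["force"],"w",s["grip_width"])
E
python3 - <<'E'
from h import *
go([550.7,-242.4,150])
E
```

```text
t 1.7 pos [227.31786653 473.24225982 231.28670052] tool shift to go [-0.6013 -0.5051  0.0813] yawx 2.6938397588202307 z [-8.07856389e-06  1.89087878e-06 -1.00000000e+00] j6 -0.22342420594946177 F [-0.56551432  0.20899792  1.19090562] w 1.002140968936306
```

Request:
send_rows --pt "-1 -0.0301 -0.0253 0.004 0 0 0" --pt "-1 -0.0301 -0.0253 0.004 0 0 0" --pt "-1 -0.0301 -0.0253 0.004 0 0 0" --pt "-1 -0.0301 -0.0253 0.004 0 0 0" --pt "-1 -0.0301 -0.0253 0.004 0 0 0" --pt "-1 -0.0301 -0.0253 0.004 0 0 0" --pt "-1 -0.0301 -0.0253 0.004 0 0 0" --pt "-1 -0.0301 -0.0253 0.004 0 0 0" --pt "-1 -0.0301 -0.0253 0.004 0 0 0" --pt "-1 -0.0301 -0.0253 0.004 0 0 0" --squeeze 40

```text
time_s: 2.95
eef_pos: [389.6, 113.6, 191.4]
ee_rot: [0.0, 0.222, 0.975, 0.0]
force: [-0.2, -0.2, -0.3]
grip_width: 1.0
grip_force: 0.0
```

Request:
send_rows --pt "-1 -0.0301 -0.0253 0.004 0 0 0" --pt "-1 -0.0301 -0.0253 0.004 0 0 0" --pt "-1 -0.0301 -0.0253 0.004 0 0 0" --pt "-1 -0.0301 -0.0253 0.004 0 0 0" --pt "-1 -0.0301 -0.0253 0.004 0 0 0" --pt "-1 -0.0301 -0.0253 0.004 0 0 0" --pt "-1 -0.0301 -0.0253 0.004 0 0 0" --pt "-1 -0.0301 -0.0253 0.004 0 0 0" --pt "-1 -0.0301 -0.0253 0.004 0 0 0" --pt "-1 -0.0301 -0.0253 0.004 0 0 0"

```text
time_s: 4.2
eef_pos: [551.3, -244.8, 151.1]
ee_rot: [-0.0, 0.222, 0.975, 0.0]
force: [-0.3, -1.3, -1.2]
grip_width: 1.003
grip_force: 0.0
```

```bash
python3 - <<'E'
from h import *
go([550.7,-242.4,46])
c=ctrl.capture("scene");p=proj(c,[550,-242,60]).astype(int);print(p)
i=c["img"][p[1]-45:p[1]+30,p[0]-50:p[0]+50,::-1]
cv2.imwrite("pics/over.png",cv2.resize(i,None,fx=6,fy=6,interpolation=cv2.INTER_CUBIC))
E
```

```text
t 4.2 pos [ 551.32466756 -244.75054597  151.09517377] tool shift to go [0.0016 0.0018 0.1051] yawx 2.693697591253863 z [-6.06855012e-06  4.84286485e-05 -9.99999999e-01] j6 -1.7347426673389363 F [-0.28793108 -1.3344123  -1.24774267] w 1.0028974989222839
[188 179]
```

View pics/over.png

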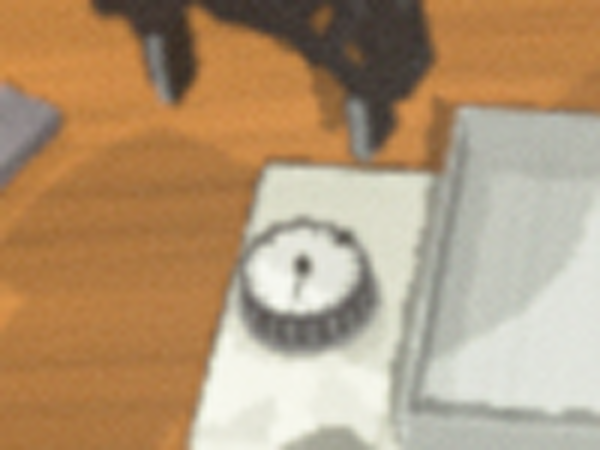

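Fingers open above the dial, which sits at about (302,270) in the crop; clear to descend.

Request:
send_rows --pt "-1 0.0007 0.0009 0.013 0 0 0" --pt "-1 0 0 0.015 0 0 0" --pt "-1 0 0 0.015 0 0 0" --pt "-1 0 0 0.015 0 0 0" --pt "-1 0 0 0.015 0 0 0" --pt "-1 0 0 0.015 0 0 0" --pt "-1 0 0 0.012 0 0 0" --pt "-1 0 0 0.005 0 0 0" --pt "-1 0 0 0 0 0 0" --pt "-0.2 0 0 0 0 0 0"

```text
time_s: 5.5
eef_pos: [550.9, -242.6, 46.8]
ee_rot: [0.0, 0.222, 0.975, -0.0]
force: [0.7, 0.6, -0.9]
grip_width: 0.82
grip_force: 0.0
```

```bash
python3 - <<'E'
from h import *
go([550.7,-242.4,46])
E
```

```text
t 5.5 pos [ 550.91378498 -242.59481037   46.81117994] tool shift to go [0.0003 0.0001 0.0008] yawx 2.693804799555477 z [ 8.01983089e-04 -5.67346230e-04 -9.99999517e-01] j6 -1.7322257967504273 F [ 0.69508117  0.62450945 -0.92228733] w 0.8197803951170605
```

Request:
send_rows --pt "0.6 0 0 0 0 0 0" --pt "0.6 0 0 0 0 0 0" --pt "0.6 0 0 0 0 0 0" --pt "0.6 0 0 0 0 0 0.1" --pt "0.6 0 0 0 0 0 0.18" --pt "0.6 0 0 0 0 0 0.18" --pt "0.6 0 0 0 0 0 0.18" --pt "0.6 0 0 0 0 0 0.18" --pt "0.6 0 0 0 0 0 0.18" --pt "0.6 0 0 0 0 0 0.18"

```text
time_s: 6.75
eef_pos: [551.2, -242.3, 47.2]
ee_rot: [0.001, 0.729, 0.685, 0.0]
force: [-0.1, 2.4, 5.1]
grip_width: 0.688
grip_force: 42.7
```

```bash
python3 - <<'E'
from h import *
go([550.7,-242.4,46]);s=ctrl.sense();print(s["grip_force"],s["wrist_torque"])
E
```

```text
t 6.75 pos [ 551.15026201 -242.33276487   47.23060549] tool shift to go [-0.0001 -0.0004  0.0012] yawx 1.5081854336370042 z [ 1.40441204e-03 -4.82779937e-04 -9.99998897e-01] j6 -0.5464492430199778 F [-0.07778188  2.43833277  5.10216931] w 0.6881207316249063
42.6960951089859 [0.41702147 0.05092871 0.08514212]
```

Request:
send_rows --pt "0.6 0 0 0 0 0 0.18" --pt "0.6 0 0 0 0 0 0.18" --pt "0.6 0 0 0 0 0 0.18" --pt "0.6 0 0 0 0 0 0.18" --pt "0.6 0 0 0 0 0 0.18" --pt "0.6 0 0 0 0 0 0.18" --pt "0.6 0 0 0 0 0 0.18" --pt "0.6 0 0 0 0 0 0.03" --pt "0.6 0 0 0 0 0 0" --pt "-1 0 0 0 0 0 0"

```text
time_s: 8.0
eef_pos: [550.6, -242.4, 46.3]
ee_rot: [0.0, 0.994, 0.113, -0.0]
force: [0.1, -0.5, -0.4]
grip_width: 0.874
grip_force: 0.0
```

Request:
send_rows --pt "-1 0 0 0 0 0 0" --pt "-1 0 0 0 0 0 0" --pt "-1 0 0 -0.02 0 0 0" --pt "-1 0 0 -0.03 0 0 0" --pt "-1 0 0 -0.04 0 0 0" --pt "-1 0 0 -0.04 0 0 0" --pt "-1 0 0 0 0 0 0" --pt "-1 0 0 0 0 0 0" --pt "-1 0 0 0 0 0 0" --pt "-1 0 0 0 0 0 0"

```text
time_s: 9.25
eef_pos: [550.4, -242.3, 175.5]
ee_rot: [-0.0, 0.994, 0.112, -0.001]
force: [-0.3, 0.7, -0.5]
grip_width: 1.001
grip_force: 0.0
```

```bash
python3 - <<'E'
from h import *
go([550.7,-242.4,46])
o=[]
for n in("scene","top"):
    c=ctrl.capture(n);cv2.imwrite(f"pics/{n}1.png",c["img"][:,:,::-1])
    p=[304+4,211] if n=="top" else [190,178]
    o.append(cv2.resize(c["img"][p[1]-20:p[1]+20,p[0]-20:p[0]+20,::-1],(400,400),interpolation=cv2.INTER_CUBIC))
cv2.imwrite("pics/dial1.png",np.hstack(o))
E
```

```text
t 9.25 pos [ 550.41600631 -242.30072767  175.4724971 ] tool shift to go [0.0004 0.0003 0.1295] yawx 0.22377782916903632 z [-1.21429382e-03  7.81811029e-04 -9.99998957e-01] j6 0.7377600298112819 F [-0.26984607  0.66028374 -0.45977042] w 1.0005798637972925
```

View pics/dial1.png

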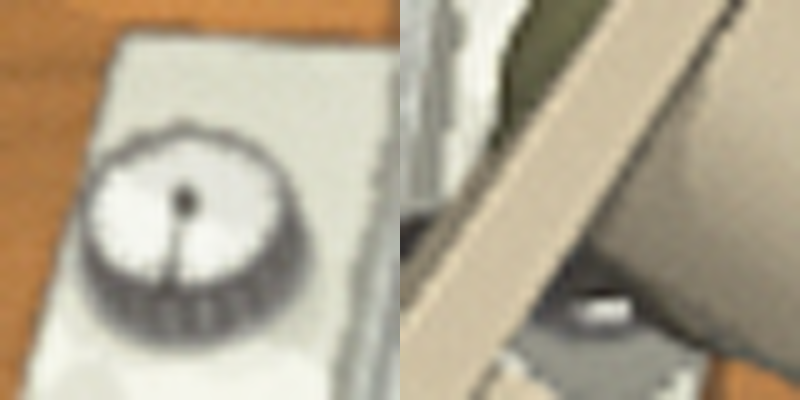

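```bash
cat >> h.py <<'E'
def rows(X,yaw,n,m,extra=0):
    "n rows to X with the turn spread over the first m"
    s,p,R=st();M=R.as_matrix();y=np.arctan2(M[1,0],M[0,0]);a=-(yaw-y)/m;d=(np.array(X)-p)/1000/n
    for i in range(n):
        x=np.array([np.cos(y),np.sin(y),0]);yy=np.array([np.sin(y),-np.cos(y),0])
        t=a if i<m else 0;print(np.round([d@x,d@yy,-d[2],t],4).tolist());y-=t
E
python3 - <<'E'
from h import *
rows([636.7,36.2,110],np.pi/2-.155,9,7)
E
```

```text
[0.0162, -0.0281, 0.0073, -0.1703]
[0.0207, -0.0249, 0.0073, -0.1703]
[0.0246, -0.021, 0.0073, -0.1703]
[0.0279, -0.0166, 0.0073, -0.1703]
[0.0303, -0.0116, 0.0073, -0.1703]
[0.0318, -0.0063, 0.0073, -0.1703]
[0.0324, -0.0008, 0.0073, -0.1703]
[0.0321, 0.0047, 0.0073, 0.0]
[0.0321, 0.0047, 0.0073, 0.0]
```

Request:
send_rows --pt "1 0.0162 -0.0281 0.0073 0 0 -0.17" --pt "1 0.0207 -0.0249 0.0073 0 0 -0.17" --pt "1 0.0246 -0.021 0.0073 0 0 -0.17" --pt "1 0.0279 -0.0166 0.0073 0 0 -0.17" --pt "1 0.0303 -0.0116 0.0073 0 0 -0.17" --pt "1 0.0318 -0.0063 0.0073 0 0 -0.17" --pt "1 0.0324 -0.0008 0.0073 0 0 -0.17" --pt "1 0.0321 0.0047 0.0073 0 0 0" --pt "1 0.0321 0.0047 0.0073 0 0 0" --pt "1 0 0 0 0 0 0"

```text
time_s: 10.6
eef_pos: [637.0, 38.2, 109.6]
ee_rot: [-0.001, 0.759, 0.651, -0.0]
force: [-0.1, -0.6, 0.3]
grip_width: 0.001
grip_force: 0.0
```

```bash
python3 - <<'E'
from h import *
go([636.7,36.2,96])
o=[]
for n in("scene","top"):
    c=ctrl.capture(n);cv2.imwrite(f"pics/{n}2.png",c["img"][:,:,::-1])
    p=[304+4,211] if n=="top" else [190,178]
    o.append(cv2.resize(c["img"][p[1]-20:p[1]+20,p[0]-20:p[0]+20,::-1],(400,400),interpolation=cv2.INTER_CUBIC))
cv2.imwrite("pics/dial2.png",np.hstack(o))
E
```

```text
t 10.6 pos [636.99269105  38.17823974 109.63770077] tool shift to go [-0.002   0.      0.0136] yawx 1.416507456181959 z [-1.37216585e-03  3.49021667e-04 -9.99998998e-01] j6 0.030737081727992548 F [-0.10829185 -0.60696382  0.2702765 ] w 0.0011541728711891637
```

View pics/dial2.png

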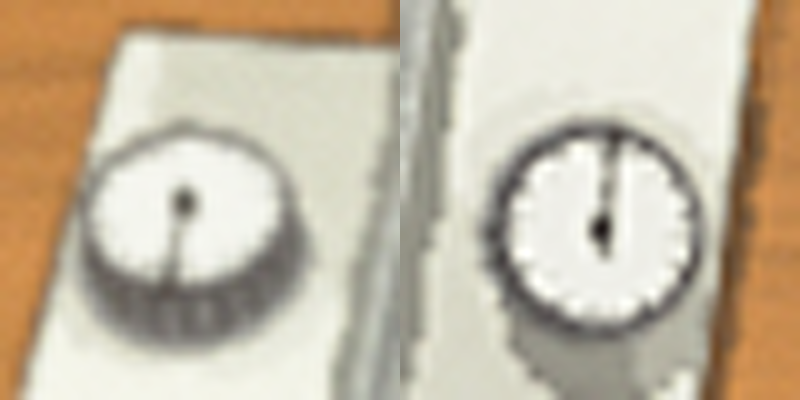

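The zero mark (613,143) lies in line with the pointer tip (610,167) and hub (601,230), so the bezel is at zero. Next I feel for disc 3.

Request:
send_rows --pt "1 0 0 0.003 0 0 0" --pt "1 0 0 0.003 0 0 0" --pt "1 0 0 0.003 0 0 0" --pt "1 0 0 0.002 0 0 0" --pt "1 0 0 0.001 0 0 0" --pt "1 0 0 0.001 0 0 0" --pt "1 0 0 0.001 0 0 0" --pt "1 0 0 0.001 0 0 0" --pt "1 0 0 0 0 0 0" --pt "1 0 0 0 0 0 0"

```text
time_s: 11.95
eef_pos: [637.2, 36.3, 95.6]
ee_rot: [-0.0, 0.76, 0.649, 0.0]
force: [-0.2, -0.2, 0.0]
grip_width: -0.0
grip_force: 0.0
```

Request:
send_rows --pt "1 0 0 0.0005 0 0 0" --pt "1 0 0 0.0005 0 0 0" --pt "1 0 0 0.0005 0 0 0" --pt "1 0 0 0.0005 0 0 0" --pt "1 0 0 0 0 0 0" --pt "1 0 0 0 0 0 0" --pt "1 0 0 0 0 0 0" --pt "1 0 0 0 0 0 0" --pt "1 0 0 0 0 0 0" --pt "1 0 0 0 0 0 0"

```text
time_s: 13.2
eef_pos: [637.3, 36.2, 95.4]
ee_rot: [0.0, 0.76, 0.65, 0.0]
force: [-6.6, 0.5, 12.4]
grip_width: -0.0
grip_force: 6.4
```

Request:
send_rows --pt "1 -0.002 0 0.0008 0 0 0" --pt "1 -0.004 0 0 0 0 0" --pt "1 -0.005 0 0 0 0 0" --pt "1 -0.006 0 0 0 0 0" --pt "1 -0.006 0 0 0 0 0" --pt "1 -0.006 0 0 0 0 0" --pt "1 -0.006 0 0 0 0 0" --pt "1 -0.005 0 0 0 0 0" --pt "1 0 0 0 0 0 0" --pt "1 0 0 0 0 0 0"

```text
time_s: 14.45
eef_pos: [632.5, -2.7, 95.4]
ee_rot: [0.002, 0.76, 0.65, 0.002]
force: [0.6, 3.5, 13.2]
grip_width: 0.0
grip_force: 6.8
```

```bash
python3 - <<'E'
from h import *
go([637.2,36.2,96])
o=[]
for n in("scene","top"):
    c=ctrl.capture(n);cv2.imwrite(f"pics/{n}3.png",c["img"][:,:,::-1])
    i=c["img"][155:215,190:350,::-1] if n=="scene" else c["img"][162:222,152:312,::-1]
    o.append(cv2.resize(i,None,fx=5,fy=5,interpolation=cv2.INTER_CUBIC))
cv2.imwrite("pics/drag.png",np.vstack(o))
E
```

```text
t 14.45 pos [632.48459827  -2.69217754  95.42551803] tool shift to go [ 0.0392 -0.0014 -0.0005] yawx 1.4139745108063564 z [ 5.54332373e-03  3.75386661e-04 -9.99984565e-01] j6 -0.033565371373746385 F [ 0.64941768  3.48507579 13.17678918] w 0.0004368697789839487
```

View pics/drag.png

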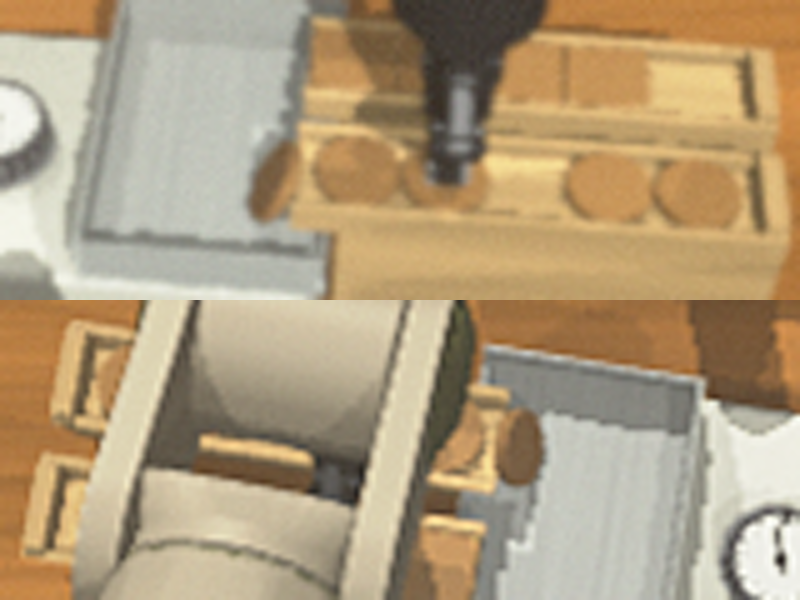

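Disc 3 was dragged about 39 mm, leaving a clear gap in front of disc 4. Disc 1 has tipped at the rack mouth at (273,180) and disc 2 is at the edge. Next I drop the finger in behind disc 3.

Request:
send_rows --pt "1 0 0 -0.008 0 0 0" --pt "1 0.004 0 0 0 0 0" --pt "1 0.014 0 0 0 0 0" --pt "1 0.014 0 0 0 0 0" --pt "1 0.01 0 0 0 0 0" --pt "1 0 0 0 0 0 0" --pt "1 0 0 0.004 0 0 0" --pt "1 0 0 0.004 0 0 0" --pt "1 0 0 0.0015 0 0 0" --pt "1 0 0 0 0 0 0"

```text
time_s: 15.8
eef_pos: [637.4, 38.1, 91.2]
ee_rot: [-0.0, 0.76, 0.649, -0.0]
force: [-0.2, 0.5, 0.2]
grip_width: 0.002
grip_force: 0.0
```

```bash
python3 - <<'E'
from h import *
go([636.7-.154*130,36.2-.988*130,90])
E
```

```text
t 15.8 pos [637.44907101  38.0525693   91.16515644] tool shift to go [-1.319e-01 -1.000e-04  1.200e-03] yawx 1.4135553834748742 z [-1.63946341e-04 -1.09130998e-05 -9.99999987e-01] j6 0.033747472661752355 F [-0.16604119  0.54123024  0.18703472] w 0.0022574610487719276
```

Request:
send_rows --pt "1 -0.003 0 0.001 0 0 0" --pt "1 -0.007 0 0 0 0 0" --pt "1 -0.008 0 0 0 0 0" --pt "1 -0.008 0 0 0 0 0" --pt "1 -0.008 0 0 0 0 0" --pt "1 -0.008 0 0 0 0 0" --pt "1 -0.008 0 0 0 0 0" --pt "1 -0.008 0 0 0 0 0" --pt "1 -0.008 0 0 0 0 0" --pt "1 -0.006 0 0 0 0 0"

```text
time_s: 17.05
eef_pos: [626.1, -33.5, 90.3]
ee_rot: [0.0, 0.76, 0.649, -0.0]
force: [-0.1, -1.0, -0.0]
grip_width: -0.004
grip_force: 0.1
```

Request:
send_rows --pt "1 -0.008 0 0 0 0 0" --pt "1 -0.01 0 0 0 0 0" --pt "1 -0.012 0 0 0 0 0" --pt "1 -0.012 0 0 0 0 0" --pt "1 -0.01 0 0 0 0 0" --pt "1 0 0 0 0 0 0" --pt "1 0 0 0 0 0 0" --pt "1 0 0 -0.05 0 0 0" --pt "1 0 0 -0.05 0 0 0" --pt "1 0 0 -0.03 0 0 0"

```text
time_s: 18.3
eef_pos: [618.6, -83.8, 223.1]
ee_rot: [0.001, 0.76, 0.65, 0.001]
force: [0.3, 0.6, -0.0]
grip_width: -0.002
grip_force: 0.0
```

```bash
python3 - <<'E'
from h import *
go([636.7-.154*130,36.2-.988*130,90])
o=[]
for n in("scene","top"):
    c=ctrl.capture(n);cv2.imwrite(f"pics/{n}4.png",c["img"][:,:,::-1])
    i=c["img"][155:215,175:335,::-1] if n=="scene" else c["img"][167:227,172:332,::-1]
    o.append(cv2.resize(i,None,fx=5,fy=5,interpolation=cv2.INTER_CUBIC))
cv2.imwrite("pics/pushed.png",np.vstack(o))
E
```

```text
t 18.3 pos [618.55743027 -83.82077199 223.12564563] tool shift to go [-0.0086 -0.001   0.1331] yawx 1.4145423247318818 z [ 3.00752161e-03 -9.11070188e-04 -9.99995062e-01] j6 -0.1658970726998486 F [ 0.29837578  0.61483489 -0.00373967] w -0.002322041984916649
```

View pics/pushed.png

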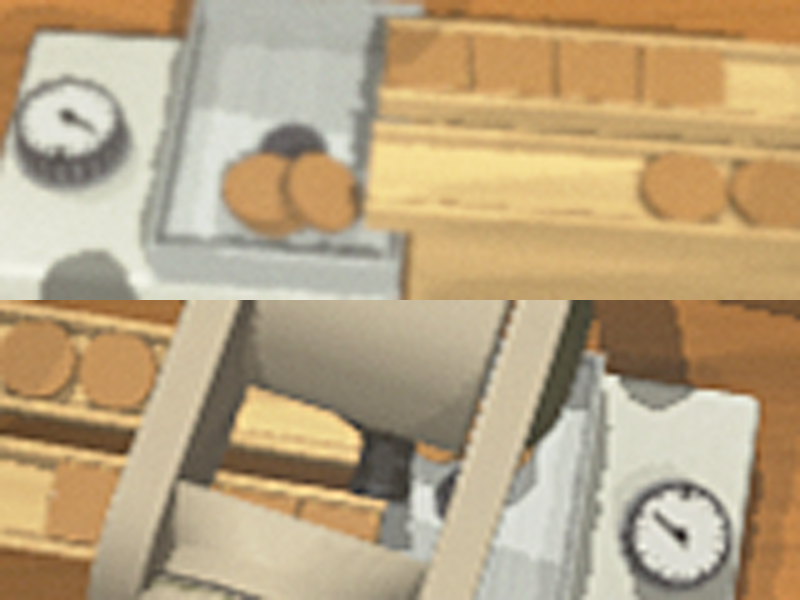

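Two discs show in the pan at (262,195) and (322,190), along with a dark patch that could be a shadow. Next I clear the arm away for a full check.

Request:
send_rows --pt "1 0.03 -0.01 0 0 0 0" --pt "1 0.04 -0.01 0 0 0 0" --pt "1 0.04 -0.01 0 0 0 0" --pt "1 0.04 -0.01 0 0 0 0" --pt "1 0.04 -0.01 0 0 0 0" --pt "1 0.04 -0.01 0 0 0 0" --pt "1 0.03 -0.01 0 0 0 0" --pt "1 0.02 0 0 0 0 0" --pt "1 0 0 0 0 0 0" --pt "1 0 0 0 0 0 0"

```text
time_s: 19.65
eef_pos: [593.0, 202.2, 219.9]
ee_rot: [-0.0, 0.761, 0.649, -0.0]
force: [0.0, -0.1, -0.2]
grip_width: -0.003
grip_force: 0.0
```

```bash
python3 - <<'E'
from h import *
go([636.7-.154*130,36.2-.988*130,90])
o=[]
for n in("scene","top"):
    c=ctrl.capture(n);cv2.imwrite(f"pics/{n}5.png",c["img"][:,:,::-1])
    i=c["img"][160:210,180:280,::-1] if n=="scene" else c["img"][172:222,220:320,::-1]
    o.append(cv2.resize(i,(800,300) if 0 else (600,300),interpolation=cv2.INTER_CUBIC))
cv2.imwrite("pics/clear.png",np.vstack(o))
E
```

```text
t 19.65 pos [592.98386345 202.24007435 219.90753324] tool shift to go [-0.287   0.0698  0.13  ] yawx 1.4129060111548668 z [-5.18354856e-04 -4.19456516e-04 -9.99999778e-01] j6 0.30005911878059716 F [ 0.01987238 -0.13716604 -0.22049606] w -0.003392872127137152
```

View pics/clear.png

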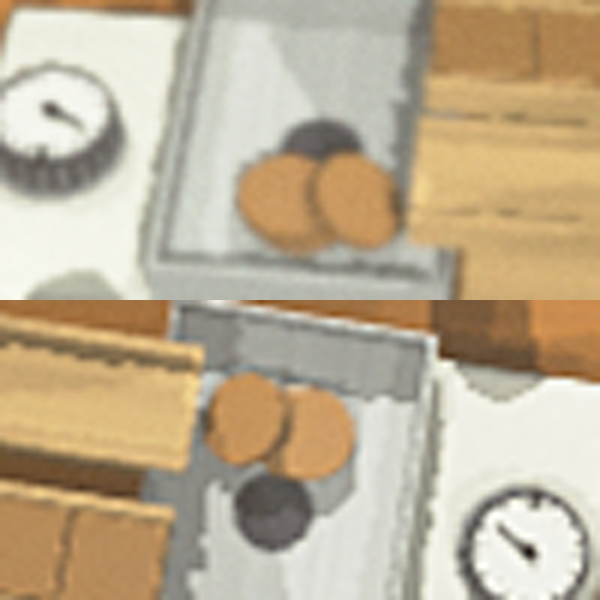

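```bash
python3 - <<'E'
from h import *
np.set_printoptions(precision=1,suppress=True)
T=ctrl.capture("top");S=ctrl.capture("scene")
f=lambda x,y,ox,oy:np.array([(x+.5)/6-.5+ox,(y+.5)/6-.5+oy])
u=np.array([.988,-.154]);v=np.array([.154,.988]);C=np.array([550.7,-242.4])+125*v
pt={"A(rack side)":((247,420),(356,199)),"B":((313,433),(283,200)),"A left/rack edge":((208,425),(397,215)),"A far-from-rack edge":((286,412),(317,185)),"rack end near corner":((185,470),(416,105)),"rack end far corner":((204,350),(410,242))}
for n,(a,b) in pt.items():
    X,e=tri([T,S],[f(a[0],a[1]-300,220,172),f(b[0],b[1],180,160)]);d=X[:2]-C
    print(n,X,round(e,2),"pan uv",d@u,d@v,"z",X[2]-57)
X=onz(T,f(273,211,220,172),60);d=X[:2]-C;print("dark",X,d@u,d@v)
i=T["img"];print(i[172+211//6,220+273//6], i[172+120//6,220+247//6])
print([(r["score"],r["point"]) for r in ctrl.landmark_of("round1",T)])
E
```

```text
A(rack side) [ 614.7 -105.8   70.2] 0.03 pan uv 42.148785283145024 19.867019460610297 z 13.182833360922615
B [ 608.7 -138.1   65. ] 0.03 pan uv 41.258597290489156 -13.007399423363003 z 7.998152032757886
A left/rack edge [613.6 -86.9  55.9] 0.15 pan uv 38.16490451469126 38.324100829702324 z -1.1480645656145185
A far-from-rack edge [ 617.2 -123.7   84.5] 0.24 pan uv 47.38222996768225 2.5082951108940876 z 27.470920925756772
rack end near corner [588.  -76.7 100.9] 0.22 pan uv 11.350720901982001 44.429575571065534 z 43.91925135730297
rack end far corner [647.9 -84.7  79.5] 0.05 pan uv 71.74592580917428 45.75849556250891 z 22.539083361847233
dark [ 570.8 -118.4   60. ] 0.7917487215046692 0.6355785536940081
[87 85 79] [198 147  93]
[(0.63, [269.2, 195.0]), (0.63, [195.8, 180.9]), (0.58, [177.4, 178.5]), (0.52, [218.3, 145.3])]
```

```bash
python3 - <<'E'
from h import *
for n in("top","scene"):
    a=cv2.imread(f"pics/{n}0.png").astype(int);b=cv2.imread(f"pics/{n}5.png").astype(int)
    d=(np.abs(a-b).max(2)>45).astype(np.uint8);k,l,s,c=cv2.connectedComponentsWithStats(d)
    print(n,[(s[i].tolist(),c[i].round().tolist()) for i in range(1,k) if s[i][4]>25])
b=cv2.imread("pics/scene5.png")
hsv=cv2.cvtColor(b,cv2.COLOR_BGR2HSV)
print("V");print(hsv[180:206,222:250,2]);print("S");print(hsv[180:206,222:250,1])
E
```

```text
top [([37, 152, 105, 232, 18653], [84.0, 266.0]), ([254, 184, 26, 30, 575], [266.0, 198.0]), ([205, 186, 15, 7, 29], [214.0, 190.0]), ([228, 187, 9, 8, 29], [233.0, 191.0]), ([237, 186, 16, 12, 36], [247.0, 193.0]), ([163, 300, 48, 84, 2298], [184.0, 352.0]), ([0, 360, 27, 24, 414], [12.0, 373.0])]
scene [([239, 0, 39, 10, 240], [256.0, 3.0]), ([281, 0, 27, 8, 119], [296.0, 3.0]), ([318, 0, 43, 10, 338], [339.0, 4.0]), ([365, 0, 42, 11, 292], [386.0, 4.0]), ([418, 0, 26, 9, 149], [430.0, 4.0]), ([283, 5, 161, 138, 7936], [373.0, 53.0]), ([274, 9, 35, 6, 126], [288.0, 11.0]), ([232, 17, 33, 45, 648], [247.0, 42.0]), ([273, 29, 4, 10, 31], [275.0, 34.0]), ([276, 47, 45, 14, 433], [295.0, 53.0]), ([268, 68, 42, 61, 1242], [289.0, 96.0]), ([373, 139, 10, 9, 43], [377.0, 144.0]), ([219, 179, 28, 25, 491], [233.0, 192.0]), ([266, 184, 15, 11, 46], [271.0, 188.0]), ([285, 185, 12, 9, 29], [289.0, 188.0])]
V
[[221 224 224 223 221 221 212 194 162 142 130 116 117 129 140 160 180 189
  195 197 197 196 195 173 141 126 133 163]
 [222 225 226 223 218 199 165 133 112 104 101  99  94  98 107 119 144
[... 5201 characters left out ...]
 15  29  57  93 115 124 119 120 125 125 128 113 105  81  61  80 100 114
  125 128 122 106  77  36  19  32  63  79]
 [ 17  17  26  45  74  94 102 107 110 101  96  74  50  27  21  23  39  64
   72  75  63  42  26  10  14  16  25  29]
 [ 18  12  19  17  24  40  56  75  68  66  41  23  20  19  10  14  16  22
   20  18  15  17  16  16  15  14  13  17]
 [ 18  16  11  18  15  17  26  33  32  28  16  12  12  15  18  12  11  15
   22  14  15  15  14  14  14  15  15  11]
 [ 15  17  14  15  14  13  14  16  19  17  20  19  20  16  18  17  16  19
   12  19  20  14  14  14  18  16  17  16]
 [ 15  14  14  13  16  11  15  15  15  12  13  16  14  16  18  18  19  16
   15  19  20  16  20  17  19  21  20  24]]
```

```bash
python3 -c "
from rig import ctrl
print(ctrl.finish_job())"
```

```text
the job is handed in; nothing more can be done
None
```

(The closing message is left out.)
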